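Charge a grinding jar with its balls from a scoop

TASK

Charge the open grinding jar: pick up the scoop by its handle, keep it level, and bring its front lip down over the jar's mouth to within about 3 cm above the rim before you tip it, so that all four balls roll into the jar and none bounces out. Then stand the empty scoop back upright on the worktop clear of the jars, and leave the jars and the other things where they are.

Things in the scene. Friction and masses are not known exactly. Their poses are not given: they have to be found in the camera images.
- scoop_grip (a point): Centre of the scoop's black handle bar, a bar 12 mm thick (x), 22 mm high, 73 mm long (y) with a thin strap down from each end, air 25 mm below its underside. The scoop: open sheet-metal pan, 140 mm long (x), 70 wide, 111 high in all, 0.22 kg, on two foot rails whose bottoms lie 100 mm below this point. Axes: -x is the pouring direction, to the open front lip; y across; z up.
- scoop_lip (a point): Middle of the scoop's front lip (70 mm wide), over which the balls roll out: 84.5 mm ahead of the handle centre (-x), 75 mm below it. The pan's floor rises 7 degrees to the lip, so balls stay at the back when level; tipped lip-down 25 to 45 degrees it empties in a second. Front foot rail: 51 to 59 mm behind the lip, reaching 25 mm below it; ahead of it the underside is at most 12 mm below
- jar: The open grinding jar, steel, round, 132 mm outside and 116 mm inside diameter, 55 mm high, floor 8 mm thick, 0.9 kg, standing on the worktop. Origin: centre of its underside; z up
- closed_jar: A second grinding jar of the same diameter with its lid on (82 mm high with the lid's knob): a bystander. Origin: centre of its underside. The two jars may have changed places
- stopwatch: bystander: black stopwatch 61x54x16 mm, origin under its centre
- spanner: bystander: flat steel spanner 169 mm long, origin under its centre
- screwdriver: bystander: screwdriver 195 mm long, origin under its centre
- ball_0: One of the four equal white ceramic grinding balls, 28 mm diameter, about 0.05 kg, loose in the scoop. Origin: its centre (its axes mean nothing)
- ball_1: One of the four equal white ceramic grinding balls, 28 mm diameter, about 0.05 kg, loose in the scoop. Origin: its centre (its axes mean nothing)
- ball_2: One of the four equal white ceramic grinding balls, 28 mm diameter, about 0.05 kg, loose in the scoop. Origin: its centre (its axes mean nothing)
- ball_3: One of the four equal white ceramic grinding balls, 28 mm diameter, about 0.05 kg, loose in the scoop. Origin: its centre (its axes mean nothing)

How it is judged:
By the outcome, as a careful person would: the job done as asked, in the order asked, and still so for the second after the job is handed in, with the robot touching nothing.
It also fails if it takes over 64 s, if anything falls off the work surface, if the arm or the gripper's body presses on something with over 40 N, if the wrist force passes 120 N, or if a joint passes its speed limit or range.

ROBOT

A 7-joint arm with a two-finger parallel gripper is mounted at the origin on a cart in front of the work surface, level with it; the furniture and walls round the work are solid. World frame = base frame: x ahead of the robot, y to its left, z up, the work surface at z = 0. Lengths are in m, angles in rad, forces in N, time in s.
With the tool pointing down it reaches from about 0.4 to 0.875 m from the base axis. Payload 4.4 kg.
Tool frame: the origin (TCP) lies at the very end of the fingers, on their centre line; the grasp point (between the pads) lies manip.grasp_offset behind it (manip.grasp_offset is the distance from the TCP to the grasp point, in m); z points along the fingers, y is the line along which they close (so a half turn about z gives the same grasp; the last joint's range is limited). The gripper opens to 85 mm and grips with 20 to 120 N. Pads are 22 mm wide; open, the fingers measure 114 mm over their backs; the gripper's body (76 mm by 85 mm) begins 54 mm behind the grasp point. The pads swing forward as they close: fully open they stand 13 mm farther back than shut.
Start: joints at [1.065, 0.628, 0.038, 1.517, -0.027, 0.996, -0.02], TCP at [0.277, -0.588, 0.231] pointing down, gripper open.
Joint ranges: [-3.06, 3.06], [-0.37, 2.12], [-1.25, 1.32], [0.18, 2.47], [-1.1, 4.24], [0.23, 1.98], [-2.94, 2.94]. Speed limits (rad/s): [2.57, 2.57, 3.14, 3.14, 3.14, 3.14, 3.14].

INTERFACE

Orientations are given as [roll, pitch, yaw] about the fixed x, y, z axes, in that order (R = Rz(yaw) Ry(pitch) Rx(roll)).
In Python, from bench import manip gives the robot as it stands. The module is installed in compiled form; this text tells all that it offers.
- The arm moves only by the tool apply_moves, never from a script. Its argument "deltas" is a list that holds one entry, the list of rows, each a list of 7 numbers: the shift along the tool's x, y, z in cm, then the turn, a rotation vector about the tool's x, y, z in degrees, then the finger opening in cm, from 0 to 8.54. A call has 1 to 5 rows; each row is the pose to reach, as a shift and turn from the pose commanded when the call began, along the tool's axes at that moment; what a row does not reach only later rows make up. A row lasts 1/8 s, in which the tool goes at most 62.5 mm and 10.7 degrees, less where a joint would pass 70% of its speed; a pose out of reach is approached as far as the arm can. A call with a gripper value outside its range is refused whole. The fingers move at their own pace and stop on an object; the grip force is fixed at half the most. Time passes only in rows, so rows that repeat a pose let the fingers close. It gives the time, the measured TCP pose, the force, the opening and the grip force at its end, in the units of the state.
- manip.read_state(): the state, without advancing time (a new reading comes with each control period).
- manip.camera(name): name is "side" or "top" or "wrist"; returns a dict with "frame" (480x640x3 uint8, blue, green, red), "depth" (480x640 float32, m along the optical axis (not along the pixel's ray), 0 where there is no reading), "vertical_fov" (degrees; the focal length in pixels is half the picture's height over the tangent of half this angle, whatever the lens; pixels are square), "cx", "cy" (the principal point, pixels), "view" (4x4, takes a point from world to camera coordinates); the wrist camera has in their place "hand_eye" (4x4, takes a point from camera to tool coordinates, whose origin is the TCP and whose axes are the flange's). Camera axes: x right, y down, z forward; pixel columns grow to the right and rows downward; lengths in m; the calibration is good to about 2 mm. A picture is of the moment at which its call begins: read the wrist's pose just before it.
- manip.close_job(): hands the job in; it is judged then, once.
The state is a dict: "clock": time; "q": joint angles; "joint_vel": joint speeds; "tau": joint torques, N m; "ee_pos": TCP position; "tcp_rot": TCP orientation; "contact_force": force on the tool from outside, world axes, zero at the start; "moment": the same for the moment, N m; "opening": finger opening in m; "finger_force": force on a finger pad.
Only numpy, scipy, OpenCV 4.12 (cv2) and the standard library are available. Lean on these libraries where they do the work, as an engineer would, in place of code of your own. Each camera call takes 0.05 s, during which the arm holds its last target. There are 200 camera calls.

## Working session

There is one attempt and no reset: what is moved stays moved. The work goes in short steps, Python scripts to look and compute and a tool call to move; the robot and the scene stay as the last step left them, time stands still between calls to the robot, and variables do not carry over. Pictures are saved under pics/ and viewed, at most 10 in all, crops included, and the job is handed in when it is done.

Besides the shell and the picture viewer there is one more tool, called after ">>>" as a command line: name --argument value ..., lists and objects as JSON in quotes. apply_moves: Moves the arm, as the interface text tells. Its arguments: {"type":"object","properties":{"deltas":{"type":"array"}},"required":["deltas"]}

```bash
mkdir -p pics
cat > h.py <<'E'
import numpy as np, cv2
from bench import manip
from scipy.spatial.transform import Rotation as R
def grab(n):
    s=manip.read_state(); c=manip.camera(n)
    f=240/np.tan(np.radians(c["vertical_fov"])/2)
    if n=="wrist":
        T=np.eye(4); T[:3,:3]=R.from_euler('xyz',s["tcp_rot"]).as_matrix(); T[:3,3]=s["ee_pos"]
        M=T@c["hand_eye"]
    else: M=np.linalg.inv(c["view"])
    v,u=np.mgrid[:480,:640]; d=c["depth"]
    P=np.stack([(u-c["cx"])/f*d,(v-c["cy"])/f*d,d],-1)@M[:3,:3].T+M[:3,3]
    P[d==0]=np.nan
    return c["frame"],P,s
E
python3 - <<'E'
from h import *
print(manip.read_state(), manip.grasp_offset)
for n in("top","side"):
    f,P,s=grab(n); cv2.imwrite(f"pics/{n}0.png",f); np.save(f"{n}0.npy",P)
E
```

```text
{'clock': 0.0, 'q': array([ 1.06519175,  0.62935081,  0.03840719,  1.51838439, -0.02701457,
        0.99630829, -0.02000533]), 'joint_vel': array([-0.00076062, -0.00161156, -0.00147489,  0.00050098,  0.00054687,
       -0.00115261,  0.00082115]), 'tau': array([ 1.43838220e-04, -5.63396108e+01,  1.22621041e+00, -1.93444043e+01,
        1.09624013e-02,  1.06006226e-02, -1.58234633e-05]), 'ee_pos': array([ 0.27652163, -0.58754186,  0.23038018]), 'tcp_rot': array([-3.13965842e+00, -6.39068887e-06,  4.39819067e-01]), 'contact_force': array([0.62084272, 0.81439523, 0.25213195]), 'moment': array([-0.01097532,  0.00830612,  0.00357784]), 'finger_force': 0.0, 'opening': 0.08565051985294274} 0.0187
```

View pics/top0.png

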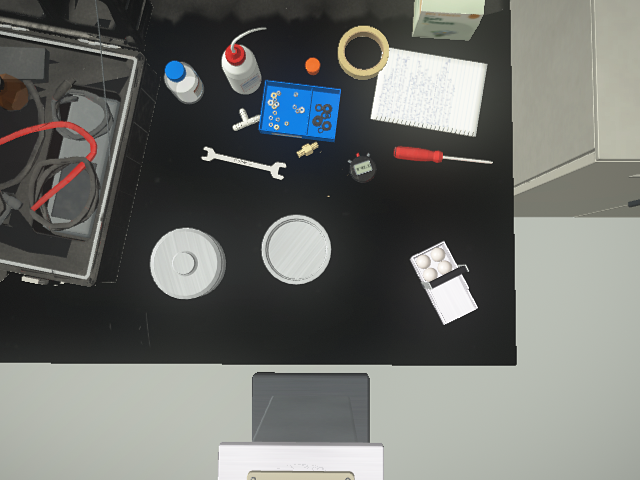

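View pics/side0.png

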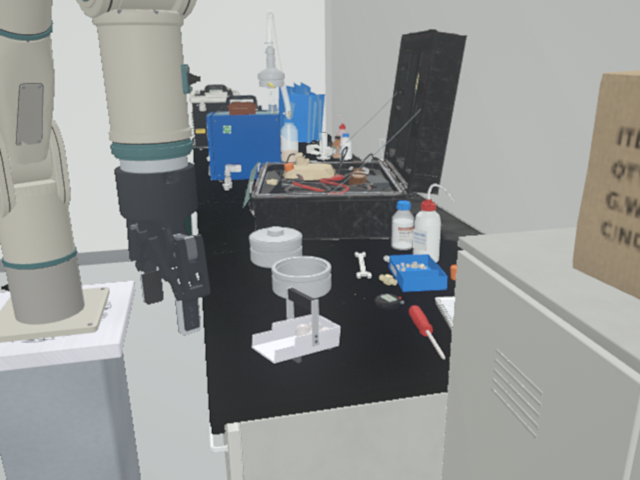

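Top view: the closed jar is at (188,263) and the open jar at (296,249). The scoop's handle bar is at about (447,275), its lip at about (461,314) and the balls at about (433,263). The side view confirms the jar on the robot's side is open. Next step is to measure them.

Run:
```python
from h import *
P=np.load("top0.npy"); f=cv2.imread("pics/top0.png")
def at(u,v): return P[v,u].round(4)
for n,(u,v) in dict(table=(340,320),jarfloor=(296,249),knob=(184,263),lip=(461,312),ball=(433,254)).items(): print(n,at(u,v))
# open jar rim
def sel(u0,u1,v0,v1,z0,z1):
    Q=P[v0:v1,u0:u1].reshape(-1,3); return Q[(Q[:,2]>z0)&(Q[:,2]<z1)]
for n,b in dict(jar=(255,338,208,292,.048,.062),closed=(145,232,222,305,.03,.1)).items():
    Q=sel(*b); c,r=cv2.minEnclosingCircle(Q[:,:2].astype(np.float32)); print(n,c,r,Q[:,2].max(),len(Q))
Q=sel(400,490,230,335,.095,.125); print("bar",len(Q),Q[:,2].min(),Q[:,2].max(),cv2.minAreaRect(Q[:,:2].astype(np.float32)))
Q=sel(400,490,230,335,.012,.2); print("scoop",len(Q),cv2.minAreaRect(Q[:,:2].astype(np.float32)),cv2.boxPoints(cv2.minAreaRect(Q[:,:2].astype(np.float32))))
for n,b in dict(watch=(340,385,145,185),spanner=(195,292,140,185),sd=(385,500,140,172)).items():
    Q=sel(*b,.004,.06);print(n,Q.mean(0),Q.min(0),Q.max(0))
# side cam check on the bar
P=np.load("side0.npy"); Q=P[280:330,280:325].reshape(-1,3); Q=Q[(Q[:,2]>.095)&(Q[:,2]<.125)]
print("bar side",len(Q),Q.min(0),Q.max(0),cv2.minAreaRect(Q[:,:2].astype(np.float32)))
```

```text
table [ 0.3899 -0.0745 -0.0027]
jarfloor [0.5282 0.0118 0.0079]
knob [0.4992 0.2143 0.0803]
lip [ 0.408  -0.3048  0.0252]
ball [ 0.5184 -0.2517  0.0304]
jar (0.5262923240661621, 0.00943703856319189) 0.06596604734659195 0.06199745999183648 898
closed (0.4999743103981018, 0.21573534607887268) 0.0676441490650177 0.08679019125010479 4110
bar 324 0.09509984094544954 0.11506119407705695 ((0.4759097397327423, -0.2649837136268616), (0.013377087190747261, 0.07606783509254456), 26.277698516845703)
scoop 2867 ((0.46280810236930847, -0.2703417241573334), (0.1444372534751892, 0.07809567451477051), 26.3752498626709) [[ 0.38076022 -0.26744163]
 [ 0.41545412 -0.33740783]
 [ 0.54485595 -0.27324182]
 [ 0.5101621  -0.20327562]]
watch [ 0.6872567  -0.11837783  0.01312501] [ 0.65686832 -0.16132958  0.00418325] [ 0.73434536 -0.07421926  0.02329051]
spanner [0.69978819 0.11320091 0.00593016] [0.65649936 0.02262023 0.00400515] [0.7448246  0.21388409 0.01179903]
sd [ 0.71137167 -0.24559828  0.01847828] [ 0.68258503 -0.37863133  0.00403368] [ 0.74287499 -0.16309896  0.0285815 ]
bar side 378 [ 0.4538716  -0.3064923   0.09510398] [ 0.49990749 -0.22981375  0.112898  ] ((0.4765998125076294, -0.2669034004211426), (0.017859861254692078, 0.08018337190151215), 25.24444007873535)
```

```bash
cat >> h.py <<'E'
def plan(pos,yaw,tip=0,n=5,op=8.5):
    """rows toward a TCP pose: tool x at yaw deg, tool down, tipped by tip deg about tool x"""
    s=manip.read_state(); A=R.from_euler('xyz',s["tcp_rot"])
    B=R.from_euler('xyz',[180,0,yaw],degrees=True)*R.from_euler('x',tip,degrees=True)
    d=A.inv().apply(np.array(pos)-s["ee_pos"])*100; w=np.degrees((A.inv()*B).as_rotvec())
    print("full shift",d.round(2),"turn",w.round(1))
    for i in range(1,n+1): print([float(x) for x in [*(d*i/n).round(2),*(w*i/n).round(1)]]+[op])
E
python3 -c "
from h import *
plan((.476,-.2655,.17),-63.7,0,10)"
```

```text
full shift [ 31.76 -20.64   6.08] turn [-0.1  0.1 88.9]
[3.18, -2.06, 0.61, -0.0, 0.0, 8.9, 8.5]
[6.35, -4.13, 1.22, -0.0, 0.0, 17.8, 8.5]
[9.53, -6.19, 1.83, -0.0, 0.0, 26.7, 8.5]
[12.7, -8.26, 2.43, -0.0, 0.0, 35.6, 8.5]
[15.88, -10.32, 3.04, -0.0, 0.0, 44.5, 8.5]
[19.06, -12.39, 3.65, -0.0, 0.0, 53.3, 8.5]
[22.23, -14.45, 4.26, -0.1, 0.1, 62.2, 8.5]
[25.41, -16.52, 4.87, -0.1, 0.1, 71.1, 8.5]
[28.59, -18.58, 5.48, -0.1, 0.1, 80.0, 8.5]
[31.76, -20.64, 6.08, -0.1, 0.1, 88.9, 8.5]
```

>>> apply_moves --deltas '[[[3.2,-2.1,0.6,0,0,9,8.5],[6.4,-4.1,1.2,0,0,18,8.5],[9.5,-6.2,1.8,0,0,27,8.5],[12.7,-8.3,2.4,0,0,36,8.5],[15.9,-10.3,3.0,0,0,45,8.5]]]'

```text
clock: 0.72
ee_pos: [0.3772, -0.4259, 0.2008]
tcp_rot: [-3.141, 0.001, -0.351]
contact_force: [1.2, 0.5, 0.8]
opening: 0.0847
finger_force: 0.0
```

```bash
python3 -c "
from h import *
plan((.476,-.2655,.17),-63.7,0,5)"
```

```text
full shift [  3.77 -18.45   3.09] turn [-0.   0.  43.6]
[0.75, -3.69, 0.62, -0.0, 0.0, 8.7, 8.5]
[1.51, -7.38, 1.23, -0.0, 0.0, 17.4, 8.5]
[2.26, -11.07, 1.85, -0.0, 0.0, 26.2, 8.5]
[3.01, -14.76, 2.47, -0.0, 0.0, 34.9, 8.5]
[3.77, -18.45, 3.09, -0.0, 0.0, 43.6, 8.5]
```

>>> apply_moves --deltas '[[[0.8,-3.7,0.6,0,0,9,8.5],[1.5,-7.4,1.2,0,0,18,8.5],[2.3,-11.1,1.8,0,0,27,8.5],[3.0,-14.8,2.5,0,0,35,8.5],[3.8,-18.45,3.1,0,0,43.6,8.5]]]'

```text
clock: 1.35
ee_pos: [0.4754, -0.2652, 0.1698]
tcp_rot: [3.141, 0.001, -1.111]
contact_force: [0.6, 0.3, 0.4]
opening: 0.085
finger_force: 0.0
```

Run:
```python
from h import *
f,P,s=grab("wrist"); cv2.imwrite("pics/w1.png",f)
Q=P.reshape(-1,3)
Q=Q[np.isfinite(Q[:,0])&(np.linalg.norm(Q[:,:2]-[.476,-.266],axis=1)<.06)&(Q[:,2]>.105)&(Q[:,2]<.118)]
print(len(Q),Q[:,2].max(),cv2.minAreaRect(Q[:,:2].astype(np.float32)),s["ee_pos"],s["q"])
```

```text
3076 0.11301870570296227 ((0.47510403394699097, -0.2650004029273987), (0.01380993239581585, 0.07670227438211441), 26.221635818481445) [ 0.47540168 -0.26517262  0.1698216 ] [ 0.15162475  0.60225779  0.46909828  1.886659   -0.3879291   0.74389895
 -1.84253849]
```

View pics/w1.png

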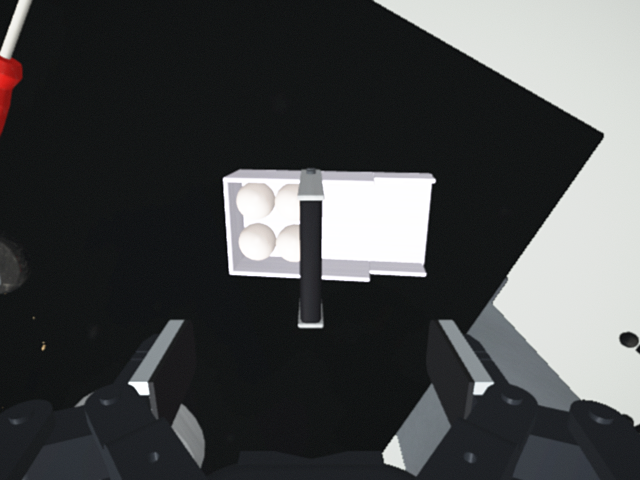

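The wrist view shows the bar at (311,250), centred between the fingers and square to them, with the four balls at the back at about (275,220). I'll descend and close.

>>> apply_moves --deltas '[[[0,0,3,0,0,0,8.5],[0,0,6,0,0,0,8.5],[0,0,7.5,0,0,0,8.5],[0,0,8.5,0,0,0,7],[0,0,8.8,0,0,0,4]]]'

```text
clock: 2.02
ee_pos: [0.475, -0.2668, 0.0822]
tcp_rot: [-3.142, 0.0, -1.107]
contact_force: [-0.9, 0.6, 1.2]
opening: 0.0535
finger_force: 0.0
```

>>> apply_moves --deltas '[[[0,0,0,0,0,0,2.5],[0,0,0,0,0,0,1],[0,0,0,0,0,0,0.5],[0,0,0,0,0,0,0.5],[0,0,0,0,0,0,0.5]]]'

```text
clock: 2.65
ee_pos: [0.4759, -0.2667, 0.083]
tcp_rot: [-3.14, -0.001, -1.106]
contact_force: [1.5, 0.9, 6.0]
opening: 0.0109
finger_force: 60.2
```

>>> apply_moves --deltas '[[[0,0,-0.5,0,0,0,0.5],[0,0,-1.5,0,0,0,0.5],[0,0,-3.5,0,0,0,0.5],[0,0,-6,0,0,0,0.5],[0,0,-8,0,0,0,0.5]]]'

```text
clock: 3.28
ee_pos: [0.4745, -0.2665, 0.1633]
tcp_rot: [3.141, 0.0, -1.107]
contact_force: [-0.5, -0.5, -4.0]
opening: 0.011
finger_force: 58.6
```

>>> apply_moves --deltas '[[[0,0,-2,0,0,0,0.5],[0,0,-3,0,0,0,0.5],[0,0,-3.5,0,0,0,0.5],[0,0,-3.5,0,0,0,0.5],[0,0,-3.5,0,0,0,0.5]]]'

```text
clock: 3.9
ee_pos: [0.4746, -0.2662, 0.1966]
tcp_rot: [3.141, 0.001, -1.107]
contact_force: [1.2, -0.2, -4.2]
opening: 0.0111
finger_force: 58.6
```

Run:
```python
from h import *
f,P,s=grab("side"); cv2.imwrite("pics/s2.png",f[180:420,200:480])
f,P,s=grab("wrist"); cv2.imwrite("pics/w2.png",f[100:400,130:530])
print(s["ee_pos"],s["tcp_rot"],s["contact_force"],s["moment"],s["opening"],s["q"])
# slope of the pan: white pixels of the floor near lip -> lip height relative to tcp
print(P[225,405]-s["ee_pos"], P[225,340]-s["ee_pos"])
plan((.42,-.01,.22),90,0,5,.5)
```

```text
[ 0.47463896 -0.26628297  0.19664612] [ 3.14072599e+00  1.08996621e-03 -1.10661418e+00] [-0.05481524 -0.65827014 -5.07642887] [-0.04074222  0.09712914  0.06186312] 0.011122944482324277 [ 0.13495213  0.56732913  0.49557961  1.86100052 -0.36226621  0.80466268
 -1.85738562]
[-0.03522901 -0.04073808 -0.06232662] [-0.00567409 -0.02457774 -0.06643675]
full shift [-25.37  -6.58  -2.31] turn [-1.000e-01  1.000e-01 -1.534e+02]
[-5.07, -1.32, -0.46, -0.0, 0.0, -30.7, 0.5]
[-10.15, -2.63, -0.92, -0.0, 0.0, -61.4, 0.5]
[-15.22, -3.95, -1.39, -0.0, 0.0, -92.0, 0.5]
[-20.3, -5.27, -1.85, -0.0, 0.1, -122.7, 0.5]
[-25.37, -6.58, -2.31, -0.1, 0.1, -153.4, 0.5]
```

View pics/w2.png

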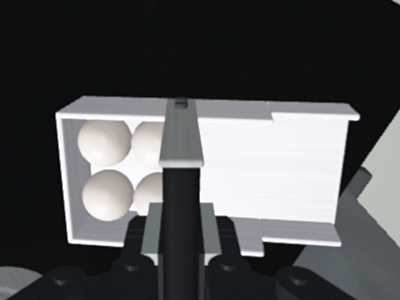

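Run:
```python
from h import *
p0=np.array([.4746,-.2663,.1966]); p1=np.array([.42,.0094,.19]); y0,y1=-63.4,90
K=4
for k in range(K):
    a=p0+(p1-p0)*k/K; b=p0+(p1-p0)*(k+1)/K; ya=y0+(y1-y0)*k/K
    A=R.from_euler('xyz',[180,0,ya],degrees=True)
    d=A.inv().apply(b-a)*100; w=-(y1-y0)/K
    print("call",k,d.round(2),round(w,1))
    for i in range(1,6): print([*(d*i/5).round(1),0,0,round(w*i/5,1),.5])
```

```text
call 0 [-6.77 -1.87  0.16] -38.4
[np.float64(-1.4), np.float64(-0.4), np.float64(0.0), 0, 0, -7.7, 0.5]
[np.float64(-2.7), np.float64(-0.7), np.float64(0.1), 0, 0, -15.3, 0.5]
[np.float64(-4.1), np.float64(-1.1), np.float64(0.1), 0, 0, -23.0, 0.5]
[np.float64(-5.4), np.float64(-1.5), np.float64(0.1), 0, 0, -30.7, 0.5]
[np.float64(-6.8), np.float64(-1.9), np.float64(0.2), 0, 0, -38.4, 0.5]
call 1 [-4.15 -5.67  0.17] -38.4
[np.float64(-0.8), np.float64(-1.1), np.float64(0.0), 0, 0, -7.7, 0.5]
[np.float64(-1.7), np.float64(-2.3), np.float64(0.1), 0, 0, -15.3, 0.5]
[np.float64(-2.5), np.float64(-3.4), np.float64(0.1), 0, 0, -23.0, 0.5]
[np.float64(-3.3), np.float64(-4.5), np.float64(0.1), 0, 0, -30.7, 0.5]
[np.float64(-4.2), np.float64(-5.7), np.float64(0.2), 0, 0, -38.4, 0.5]
call 2 [ 0.26 -7.02  0.17] -38.4
[np.float64(0.1), np.float64(-1.4), np.float64(0.0), 0, 0, -7.7, 0.5]
[np.float64(0.1), np.float64(-2.8), np.float64(0.1), 0, 0, -15.3, 0.5]
[np.float64(0.2), np.float64(-4.2), np.float64(0.1), 0, 0, -23.0, 0.5]
[np.float64(0.2), np.float64(-5.6), np.float64(0.1), 0, 0, -30.7, 0.5]
[np.float64(0.3), np.float64(-7.0), np.float64(0.2), 0, 0, -38.4, 0.5]
call 3 [ 4.56 -5.35  0.16] -38.4
[np.float64(0.9), np.float64(-1.1), np.float64(0.0), 0, 0, -7.7, 0.5]
[np.float64(1.8), np.float64(-2.1), np.float64(0.1), 0, 0, -15.3, 0.5]
[np.float64(2.7), np.float64(-3.2), np.float64(0.1), 0, 0, -23.0, 0.5]
[np.float64(3.6), np.float64(-4.3), np.float64(0.1), 0, 0, -30.7, 0.5]
[np.float64(4.6), np.float64(-5.3), np.float64(0.2), 0, 0, -38.4, 0.5]
```

>>> apply_moves --deltas '[[[-0.7,-0.2,0,0,0,-4,0.5],[-2.1,-0.6,0.1,0,0,-12,0.5],[-3.6,-1.0,0.1,0,0,-20.5,0.5],[-5.2,-1.4,0.1,0,0,-29.5,0.5],[-6.8,-1.9,0.2,0,0,-38.4,0.5]]]'

```text
clock: 4.62
ee_pos: [0.4613, -0.1969, 0.1951]
tcp_rot: [3.141, 0.0, -0.432]
contact_force: [-0.3, 0.1, -4.9]
opening: 0.0112
finger_force: 58.6
```

>>> apply_moves --deltas '[[[-0.8,-1.1,0,0,0,-7.7,0.5],[-1.7,-2.3,0.1,0,0,-15.3,0.5],[-2.5,-3.4,0.1,0,0,-23,0.5],[-3.3,-4.5,0.1,0,0,-30.7,0.5],[-4.2,-5.7,0.2,0,0,-38.4,0.5]]]'

```text
clock: 5.25
ee_pos: [0.4475, -0.1278, 0.1932]
tcp_rot: [3.141, -0.0, 0.238]
contact_force: [-0.4, -0.3, -4.7]
opening: 0.0108
finger_force: 58.6
```

Run:
```python
from h import *
plan((.42,.0094,.19),90,0,10,.5); s=manip.read_state(); print(s["q"],s["opening"],s["ee_pos"])
```

```text
full shift [  0.55 -13.98   0.32] turn [  0.    0.  -76.4]
[0.06, -1.4, 0.03, 0.0, 0.0, -7.6, 0.5]
[0.11, -2.8, 0.06, 0.0, 0.0, -15.3, 0.5]
[0.17, -4.19, 0.09, 0.0, 0.0, -22.9, 0.5]
[0.22, -5.59, 0.13, 0.0, 0.0, -30.6, 0.5]
[0.28, -6.99, 0.16, 0.0, 0.0, -38.2, 0.5]
[0.33, -8.39, 0.19, 0.0, 0.0, -45.8, 0.5]
[0.39, -9.78, 0.22, 0.0, 0.0, -53.5, 0.5]
[0.44, -11.18, 0.25, 0.0, 0.0, -61.1, 0.5]
[0.5, -12.58, 0.28, 0.0, 0.0, -68.8, 0.5]
[0.55, -13.98, 0.32, 0.0, 0.0, -76.4, 0.5]
[ 0.13370768  0.42810627  0.11567052  2.06028647 -0.07813095  0.65707847
 -1.0323718 ] 0.01075881683793493 [ 0.4475356  -0.12775066  0.19318949]
```

>>> apply_moves --deltas '[[[0.1,-1.4,0,0,0,-7.7,0.5],[0.1,-2.8,0.1,0,0,-15.3,0.5],[0.2,-4.2,0.1,0,0,-23,0.5],[0.2,-5.6,0.1,0,0,-30.7,0.5],[0.3,-7.0,0.2,0,0,-38.2,0.5]]]'

```text
clock: 5.88
ee_pos: [0.4342, -0.0589, 0.1912]
tcp_rot: [3.141, 0.0, 0.904]
contact_force: [-0.2, -0.1, -5.2]
opening: 0.0113
finger_force: 58.6
```

>>> apply_moves --deltas '[[[0.9,-1.1,0,0,0,-7.7,0.5],[2.2,-2.5,0.1,0,0,-18,0.5],[3.4,-3.9,0.1,0,0,-28,0.5],[4.2,-4.9,0.1,0,0,-35,0.5],[4.6,-5.3,0.2,0,0,-38.2,0.5]]]'

```text
clock: 6.5
ee_pos: [0.4213, 0.0103, 0.1893]
tcp_rot: [3.141, -0.0, 1.569]
contact_force: [-0.0, -0.5, -4.2]
opening: 0.0112
finger_force: 58.6
```

Run:
```python
from h import *
plan((.42,.0094,.138),90,0,5,.5)
f,P,s=grab("wrist"); cv2.imwrite("pics/w3.png",f); np.save("w3.npy",P);print(s["q"],s["ee_pos"])
Q=P.reshape(-1,3); Q=Q[np.isfinite(Q[:,0])&(Q[:,2]>.048)&(Q[:,2]<.06)&(abs(Q[:,1])<.1)&(Q[:,0]>.44)]
if len(Q): print(len(Q),cv2.minEnclosingCircle(Q[:,:2].astype(np.float32)))
```

```text
full shift [-0.09 -0.14  5.13] turn [ 0.  -0.  -0.1]
[-0.02, -0.03, 1.03, 0.0, -0.0, -0.0, 0.5]
[-0.04, -0.05, 2.05, 0.0, -0.0, -0.0, 0.5]
[-0.05, -0.08, 3.08, 0.0, -0.0, -0.1, 0.5]
[-0.07, -0.11, 4.1, 0.0, -0.0, -0.1, 0.5]
[-0.09, -0.14, 5.13, 0.0, -0.0, -0.1, 0.5]
[ 0.11158428  0.3874463  -0.26991575  2.16353454  0.17643111  0.61055181
 -0.28576585] [0.42134683 0.01027562 0.18926417]
4965 ((0.5252004265785217, 0.010588721372187138), 0.06627175211906433)
```

View pics/w3.png

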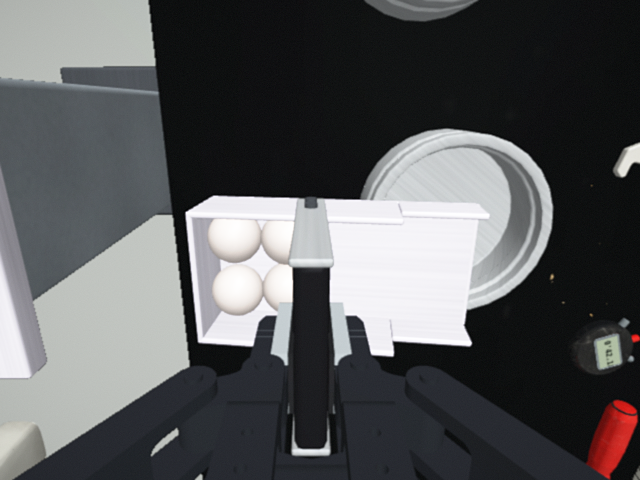

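The wrist view shows the pan level with all four balls at the back at about (250,265), and the lip over the jar's mouth at (470,275). The jar's centre measures (.525,.011) again. I'll lower the pan.

>>> apply_moves --deltas '[[[0,0,1,0,0,0,0.5],[0,-0.1,2.5,0,0,0,0.5],[0,-0.1,4,0,0,0,0.5],[0,-0.1,4.8,0,0,0,0.5],[0,-0.1,5,0,0,0,0.5]]]'

```text
clock: 7.18
ee_pos: [0.4202, 0.0096, 0.1387]
tcp_rot: [-3.141, 0.0, 1.566]
contact_force: [-0.3, -1.3, -4.8]
opening: 0.0107
finger_force: 58.6
```

Run:
```python
from h import *
s=manip.read_state(); p=s["ee_pos"]; print(p,s["tcp_rot"],s["contact_force"],s["q"])
# tipping about the lip: tool-frame shift (y = pour direction, z down) from the level pose
lip=np.array([8.45,5.8])            # y,z in cm from the TCP
for th in (4,7,8,9,10,11,12,13,14,16,18,20,22,24,27,30,34,38):
    c,q=np.cos(np.radians(th)),np.sin(np.radians(th))
    print(th,(lip-np.array([[c,-q],[q,c]])@lip).round(2))
```

```text
[0.42015488 0.00961287 0.13870743] [-3.14052935e+00  2.63506487e-04  1.56626548e+00] [-0.26910089 -1.31923205 -4.78832289] [ 0.07211875  0.48038548 -0.22364485  2.21830428  0.23089909  0.46495076
 -0.33868198]
4 [ 0.43 -0.58]
7 [ 0.77 -0.99]
8 [ 0.89 -1.12]
9 [ 1.01 -1.25]
10 [ 1.14 -1.38]
11 [ 1.26 -1.51]
12 [ 1.39 -1.63]
13 [ 1.52 -1.75]
14 [ 1.65 -1.87]
16 [ 1.93 -2.1 ]
18 [ 2.21 -2.33]
20 [ 2.49 -2.54]
22 [ 2.79 -2.74]
24 [ 3.09 -2.94]
27 [ 3.55 -3.2 ]
30 [ 4.03 -3.45]
34 [ 4.69 -3.73]
38 [ 5.36 -3.97]
```

>>> apply_moves --deltas '[[[0,0.2,-0.3,2,0,0,0.5],[0,0.43,-0.58,4,0,0,0.5],[0,0.6,-0.8,5.5,0,0,0.5],[0,0.7,-0.9,6.4,0,0,0.5],[0,0.77,-0.99,7,0,0,0.5]]]'

```text
clock: 7.8
ee_pos: [0.4283, 0.0098, 0.1493]
tcp_rot: [-3.02, 0.0, 1.567]
contact_force: [-0.7, 0.6, -4.9]
opening: 0.0111
finger_force: 58.7
```

>>> apply_moves --deltas '[[[0,0.1,-0.15,1,0,0,0.5],[0,0.2,-0.3,2,0,0,0.5],[0,0.3,-0.43,3,0,0,0.5],[0,0.43,-0.58,4,0,0,0.5],[0,0.54,-0.71,5,0,0,0.5]]]'

```text
clock: 8.43
ee_pos: [0.4345, 0.0099, 0.1557]
tcp_rot: [-2.931, -0.0, 1.567]
contact_force: [-0.6, 0.3, -4.5]
opening: 0.0111
finger_force: 58.7
```

>>> apply_moves --deltas '[[[0,0.1,-0.15,1,0,0,0.5],[0,0.2,-0.3,2,0,0,0.5],[0,0.3,-0.43,3,0,0,0.5],[0,0.43,-0.58,4,0,0,0.5],[0,0.54,-0.71,5,0,0,0.5]]]'

```text
clock: 9.05
ee_pos: [0.4412, 0.0099, 0.1615]
tcp_rot: [-2.844, -0.0, 1.567]
contact_force: [0.4, 0.2, -2.4]
opening: 0.0115
finger_force: 59.0
```

Run:
```python
from h import *
f,P,s=grab("wrist"); g,_,_=grab("side")
cv2.imwrite("pics/w4.png",np.hstack([f[100:440,150:600],g[200:370,220:400].repeat(2,0)[:,:].repeat(2,1)]))
A=R.from_euler('xyz',s["tcp_rot"]); print("lip",s["ee_pos"]+A.apply([0,.0845,.058]),s["tcp_rot"],s["contact_force"],s["q"])
```

```text
lip [0.50496955 0.00965118 0.08131085] [-2.84384616e+00 -1.04336060e-05  1.56719734e+00] [ 0.40400353  0.1659859  -2.39026834] [ 0.11394687  0.60375396 -0.27587751  1.89411637  0.13867912  0.96371093
 -0.2382787 ]
```

View pics/w4.png

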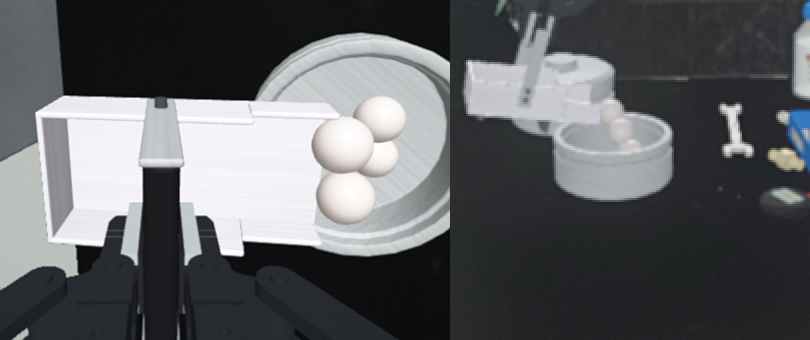

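The pan is at 17°. The balls are leaving the lip at (345,170) and dropping inside the mouth. I'll continue to about 30° so it empties completely.

>>> apply_moves --deltas '[[[0,0.1,-0.15,1,0,0,0.5],[0,0.3,-0.43,3,0,0,0.5],[0,0.65,-0.85,6,0,0,0.5],[0,1.0,-1.25,9,0,0,0.5],[0,1.4,-1.63,12,0,0,0.5]]]'

```text
clock: 9.78
ee_pos: [0.4597, 0.0098, 0.1732]
tcp_rot: [-2.634, -0.0, 1.567]
contact_force: [0.6, -0.5, -2.6]
opening: 0.0111
finger_force: 59.1
```

>>> apply_moves --deltas '[[[0,0,0,0,0,0,0.5],[0,0,0,0,0,0,0.5],[0,0,0,0,0,0,0.5],[0,0,0,0,0,0,0.5],[0,0,0,0,0,0,0.5]]]'

```text
clock: 10.4
ee_pos: [0.4591, 0.0098, 0.1731]
tcp_rot: [-2.636, 0.0, 1.567]
contact_force: [-0.1, -0.1, -2.3]
opening: 0.0107
finger_force: 59.1
```

Run:
```python
from h import *
f,P,s=grab("wrist"); g,_,_=grab("side")
cv2.imwrite("pics/w5.png",np.hstack([f[100:440,150:600],g[200:370,220:400].repeat(2,0)[:,:].repeat(2,1)]))
A=R.from_euler('xyz',s["tcp_rot"]); print("lip",s["ee_pos"]+A.apply([0,.0845,.058]),s["ee_pos"],s["contact_force"],s["q"])
plan((.40,.0096,.22),90,0,5,.5)
```

```text
lip [0.50491327 0.00960755 0.08143226] [0.45909854 0.0097748  0.17311231] [-0.06364289 -0.12306621 -2.28649693] [ 0.10302444  0.72783956 -0.26942601  1.66783468  0.11063276  1.27180284
 -0.20968691]
full shift [-0.04 -7.45 -1.24] turn [-29.   -0.   -0.2]
[-0.01, -1.49, -0.25, -5.8, -0.0, -0.0, 0.5]
[-0.02, -2.98, -0.5, -11.6, -0.0, -0.1, 0.5]
[-0.02, -4.47, -0.74, -17.4, -0.0, -0.1, 0.5]
[-0.03, -5.96, -0.99, -23.2, -0.0, -0.2, 0.5]
[-0.04, -7.45, -1.24, -29.0, -0.0, -0.2, 0.5]
```

View pics/w5.png

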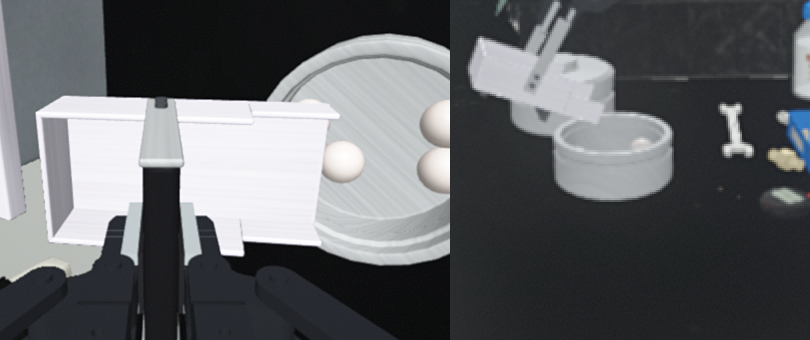

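All four balls are visible inside the jar, at about (312,103), (342,161), (437,124) and (438,170), and the pan is empty. I'll raise the scoop, level it and carry it away to the right.

>>> apply_moves --deltas '[[[0,-0.5,-0.9,0,0,0,0.5],[0,-1.5,-2.6,0,0,0,0.5],[0,-2.7,-4.9,0,0,0,0.5],[0,-3.4,-6.1,0,0,0,0.5],[0,-3.4,-6.1,0,0,0,0.5]]]'

```text
clock: 11.12
ee_pos: [0.4595, 0.0099, 0.2436]
tcp_rot: [-2.638, -0.0, 1.567]
contact_force: [-0.4, -0.0, -2.8]
opening: 0.0109
finger_force: 59.1
```

Run:
```python
from h import *
plan((.43,-.06,.22),82,0,5,.5)
```

```text
full shift [-7.   -1.43  3.48] turn [-28.8   2.    7.6]
[-1.4, -0.29, 0.7, -5.8, 0.4, 1.5, 0.5]
[-2.8, -0.57, 1.39, -11.5, 0.8, 3.1, 0.5]
[-4.2, -0.86, 2.09, -17.3, 1.2, 4.6, 0.5]
[-5.6, -1.14, 2.78, -23.1, 1.6, 6.1, 0.5]
[-7.0, -1.43, 3.48, -28.8, 2.0, 7.6, 0.5]
```

>>> apply_moves --deltas '[[[-1.4,-0.3,0.7,-5.8,0.4,1.5,0.5],[-2.8,-0.6,1.4,-11.5,0.8,3.1,0.5],[-4.2,-0.9,2.1,-17.3,1.2,4.6,0.5],[-5.6,-1.1,2.8,-23.1,1.6,6.1,0.5],[-7.0,-1.4,3.5,-28.8,2.0,7.6,0.5]]]'

```text
clock: 11.75
ee_pos: [0.4284, -0.0606, 0.2182]
tcp_rot: [-3.14, -0.0, 1.43]
contact_force: [1.0, -0.8, -3.0]
opening: 0.0108
finger_force: 59.1
```

Run:
```python
from h import *
plan((.433,-.25,.13),60,0,5,.5)
```

```text
full shift [-18.7    3.12   8.81] turn [-0.1 -0.  22. ]
[-3.74, 0.62, 1.76, -0.0, -0.0, 4.4, 0.5]
[-7.48, 1.25, 3.52, -0.0, -0.0, 8.8, 0.5]
[-11.22, 1.87, 5.29, -0.1, -0.0, 13.2, 0.5]
[-14.96, 2.5, 7.05, -0.1, -0.0, 17.6, 0.5]
[-18.7, 3.12, 8.81, -0.1, -0.0, 22.0, 0.5]
```

>>> apply_moves --deltas '[[[-3.5,0.6,0.5,0,0,4.4,0.5],[-7.5,1.3,2,0,0,8.8,0.5],[-12,1.9,4.2,0,0,13.5,0.5],[-16,2.6,6.8,0,0,18.5,0.5],[-18.7,3.1,8.8,0,0,22,0.5]]]'

```text
clock: 12.38
ee_pos: [0.4324, -0.2511, 0.1289]
tcp_rot: [-3.136, 0.002, 1.043]
contact_force: [-0.0, 0.8, -2.1]
opening: 0.0114
finger_force: 59.2
```

Run:
```python
from h import *
plan((.433,-.25,.083),60,0,5,.5); print(manip.read_state()["contact_force"])
```

```text
full shift [0.13 0.02 4.59] turn [-0.3  0.1 -0.2]
[0.03, 0.0, 0.92, -0.1, 0.0, -0.0, 0.5]
[0.05, 0.01, 1.84, -0.1, 0.0, -0.1, 0.5]
[0.08, 0.01, 2.75, -0.2, 0.1, -0.1, 0.5]
[0.1, 0.02, 3.67, -0.3, 0.1, -0.2, 0.5]
[0.13, 0.02, 4.59, -0.3, 0.1, -0.2, 0.5]
[-0.03046075  0.81675567 -2.10295647]
```

>>> apply_moves --deltas '[[[0,0,1.5,-0.3,0.1,0,0.5],[0,0,3,-0.3,0.1,0,0.5],[0,0,3.9,-0.3,0.1,0,0.5],[0,0,4.3,-0.3,0.1,0,0.5],[0,0,4.5,-0.3,0.1,0,0.5]]]'

```text
clock: 13.0
ee_pos: [0.4342, -0.2493, 0.0858]
tcp_rot: [3.139, -0.001, 1.048]
contact_force: [0.4, -0.6, -2.8]
opening: 0.0108
finger_force: 59.1
```

>>> apply_moves --deltas '[[[0,0,0.05,0,0,0,0.5],[0,0,0.1,0,0,0,0.5],[0,0,0.1,0,0,0,0.5]]]'

```text
clock: 13.38
ee_pos: [0.4341, -0.2495, 0.085]
tcp_rot: [3.139, -0.001, 1.048]
contact_force: [0.2, 0.0, -2.4]
opening: 0.0112
finger_force: 59.1
```

>>> apply_moves --deltas '[[[0,0,0.1,0,0,0,0.5],[0,0,0.2,0,0,0,0.5],[0,0,0.2,0,0,0,0.5]]]'

```text
clock: 13.75
ee_pos: [0.4341, -0.2495, 0.083]
tcp_rot: [3.139, -0.001, 1.048]
contact_force: [0.1, 0.3, 0.8]
opening: 0.0112
finger_force: 59.6
```

Touchdown: the weight is now off the wrist. I'll open slowly and retreat straight up.

>>> apply_moves --deltas '[[[0,0,0,0,0,0,2],[0,0,0,0,0,0,4],[0,0,0,0,0,0,6.5],[0,0,0,0,0,0,8.5],[0,0,0,0,0,0,8.5]]]'

```text
clock: 14.38
ee_pos: [0.434, -0.2495, 0.0828]
tcp_rot: [3.139, -0.001, 1.047]
contact_force: [-0.0, -0.5, 0.5]
opening: 0.0851
finger_force: 0.0
```

>>> apply_moves --deltas '[[[0,0,-1,0,0,0,8.5],[0,0,-3,0,0,0,8.5],[0,0,-7,0,0,0,8.5],[0,0,-12,0,0,0,8.5],[0,0,-15,0,0,0,8.5]]]'

```text
clock: 15.0
ee_pos: [0.4343, -0.2498, 0.2359]
tcp_rot: [3.135, -0.001, 1.048]
contact_force: [-0.4, -0.5, -0.6]
opening: 0.085
finger_force: 0.0
```

>>> apply_moves --deltas '[[[0,0,-1,0,0,0,8.5],[0,0,-1,0,0,0,8.5],[0,0,-1,0,0,0,8.5]]]'

```text
clock: 15.38
ee_pos: [0.4327, -0.249, 0.2416]
tcp_rot: [-3.142, -0.001, 1.048]
contact_force: [-0.0, -0.1, 0.9]
opening: 0.0852
finger_force: 0.0
```

Run:
```python
from h import *
f,P,s=grab("top"); g,_,_=grab("side"); print(s["ee_pos"],s["contact_force"],s["opening"])
cv2.imwrite("pics/end.png",np.hstack([f[120:370,130:520],g[200:450,210:480]]))
```

```text
[ 0.43269854 -0.24901378  0.24155636] [-8.23230055e-04 -1.02916467e-01  8.93238366e-01] 0.08521263514233751
```

View pics/end.png

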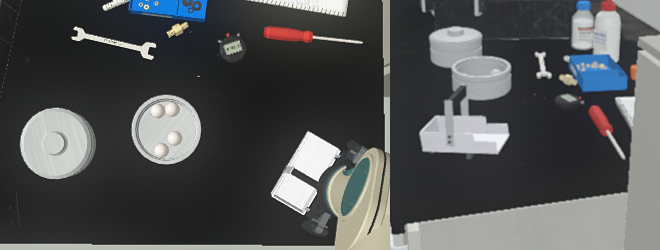

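The final view shows all four balls in the open jar at about (165,130). The empty scoop stands upright at (305,172), clear of the jars, and nothing else has moved.

```bash
python3 -c "
from bench import manip
print(manip.close_job())"
```

```text
the job is handed in; nothing more can be done
None
```

All four balls are in the open jar, the empty scoop stands upright on the worktop clear of the jars, nothing else was moved, and the job was handed in at about 15 s.

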